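Load, pin and hold a leaf drill jig

ROBOT

A 6-joint arm with a two-finger parallel gripper is mounted at the origin on a cart in front of the work surface, level with it; the furniture and walls round the work are solid. World frame = base frame: x ahead of the robot, y to its left, z up, the work surface at z = 0. Lengths are in mm, angles in rad, forces in N, time in s.
With the tool pointing down it reaches from about 300 to 775 mm from the base axis. Payload 14.6 kg.
Tool frame: the origin (TCP) lies on the front face of the gripper's body, between the roots of the fingers; the fingertips stand ahead of it and the grasp point (between the pads) lies 78 mm ahead of it (env.tip_reach is the z of the fingertips in the tool frame, in mm); z points along the fingers, y is the direction in which the jaws open and shut (so a half turn about z gives the same grasp; the last joint's range is limited). The gripper opens to 94 mm and grips with 3 to 60 N. Pads are 16 mm wide; open, the fingers measure 119 mm over their backs; the gripper's body (75 mm by 177 mm) begins 78 mm behind the grasp point.
Start: joints at [1.148, 0.3, 1.521, -0, 1.321, -0.067], TCP at [191.584, 515.544, 302.646] pointing down, gripper open.
Joint ranges: [-3.03, 3.03], [-0.79, 2.21], [0.23, 2.52], [-1.04, 4.18], [0, 3.07], [-2.55, 2.55]. Speed limits (rad/s): [2.22, 2.22, 2.57, 3.14, 3.14, 3.14].

INTERFACE

Orientations are given as a rotation vector (axis times angle).
In Python, from bench import sensors, eyes, ticket, env gives the robot as it stands. The module is installed in compiled form; this text tells all that it offers.
- The arm moves only by the shell command python3 -m jog 'ROWS' [FORCE]. ROWS is JSON, a list that holds one entry, the list of rows, each a list of 5 numbers: the closure in counts, from 0 (fully open) to 255 (shut), then the shift along the tool's x, y, z scaled (see below), then the turn about the tool's z scaled (see below). In form: [[[gripper, dx, dy, dz, yaw], ...]]. A call has 1 to 10 rows; each row is the pose to reach, as a shift and turn from the pose commanded when the call began, along the tool's axes at that moment, turning the shorter way round; what a row does not reach only later rows make up. The controller multiplies each number of a shift by 0.15 m and each number of a turn by pi rad. A row lasts 1/10 s, in which the tool goes at most 50 mm and 8.59 degrees, less where a joint would pass 70% of its speed; a pose out of reach is approached as far as the arm can. A call with a number of a shift or a turn outside -1 to 1 is refused whole. A call with a gripper value outside its range is refused whole. The fingers move at their own pace and stop on an object; FORCE is the grip in N (left out, the last holds). Time passes only in rows, so rows that repeat a pose let the fingers close. It gives the time, the measured TCP pose, the force and the opening at its end, in the units of the state.
- sensors.read_state(): the state, without advancing time (a new reading comes with each control period).
- eyes.grab_frame(name): name is "side" or "top"; returns a dict with "pixels" (400x640x3 uint8, red, green, blue), "mtx" (3x3 intrinsics, pixels), "R" (3x3) and "t" (3): a world point X has camera coordinates R X + t. Camera axes: x right, y down, z forward; pixel columns grow to the right and rows downward; lengths in mm; the calibration is good to about 2 mm. A picture is of the moment at which its call begins. There is no depth.
- ticket.close_job(): hands the job in, once; it reports no verdict.
Trained networks look in the newest picture that a camera, given by its name, has taken for a name from the list of things; names that differ only in an ending like _2 or _b are one class to them, and where a whole thing is asked for, a point or a joint stands for the part that bears it (a point fixed in the world has none). Each returns a list of dicts, best first, with "score" (0 to 1); they miss things now and then, are a little off and sometimes report something else, mostly with a low value. They report only what shows in the picture. A call takes as long as a camera call. They do not tell look-alikes from the thing itself.
- eyes.boxes_of(target, camera): "uv" ([column, row] in pixels, amid what is visible of it).
- eyes.cut_out(target, camera): "pixels" (400x640 bool, what is visible of it) and "uv" ([column, row] in pixels, amid what is visible of it).
- eyes.spot_point(target, camera): "uv" ([column, row] in pixels: a listed point, or the origin of a listed thing).
The state is a dict: "time": time; "joints": joint angles; "qd": joint speeds; "joint_efforts": joint torques, N m; "ee_pos": TCP position; "eef_rot": TCP orientation; "wrist_force": force on the tool from outside, world axes, zero at the start; "wrist_torque": the same for the moment, N m; "grip_width": finger opening in mm.
Only numpy, scipy, OpenCV 4.12 (cv2) and the standard library are available. Lean on these libraries where they do the work, as an engineer would, in place of code of your own. Each camera call takes 0.05 s, during which the arm holds its last target. There are 200 camera calls.

TASK

Set up the small hinged drill jig: stack exactly three of the five brass blanks flat on top of one another in the nest between its four posts, leave the other two on the soldering board, and fold the hinged leaf down onto the stack. Then take the locating pin (the one with the tall knob) out of the wooden block and push it straight down through the hole in the leaf's nose into the hole in the base, until its collar presses the leaf fully shut against the spring under the stack. Finish like that, still holding the pin pushed down so that the leaf stays shut: do not let go or put anything down, and leave the short stub pin and the tools lying about where they are.

Things in the scene. Friction and masses are not known exactly. Their poses are not given: they have to be found in the camera images.
- jig: bare aluminium leaf drill jig, bolted down. Origin: centre of its underside, on the bench, below the nest. x runs from the nose (-x, towards the robot) to the hinge (+x), z up. Bed 150 x 64 x 20 mm. Front land 32 x 58 mm, top at z = 46 mm, from x = -58 to -26; hinge block from x = 35 to 65, up to z = 58. Between them the nest is open at both sides (y) for the fingers.
- nest (a point): top centre of the sprung platen, 29 mm wide, that carries the stack, 24 mm above the jig's origin. Four 5 mm posts at x = +-18.5, y = +-11.9 mm leave 1.5 mm of play beside a blank; pointed over the last 4 mm, they end at z = 44 mm. The spring holds up the stack and the leaf; with the leaf pressed fully shut the platen is 3 mm lower and pushes with 14 N.
- base_hole (a point): mouth of the 9.8 mm hole for the locating pin in the land's top, 42 mm in front of (-x of) the nest, 46 mm above the jig's origin; 26 mm deep.
- leaf_hinge (a point): centre of the leaf's hinge axis, which runs along the jig's y: 50 mm behind the nest, 50 mm above the jig's origin.
- leaf (a joint): leaf angle: 0 = fully shut (level), 1.57 = upright, up to 2.1 = leaning away from the robot; starts at 1.75 to 2.05. Friction hinge (0.12 N m), so it stays where it is left. On three blanks it stands ajar at about 0.045, is shut by about 7 N at its pin hole, and springs ajar if let go. Two blanks are not clamped, four keep it from shutting.
- leaf_nose (a point): middle of the leaf's free end. The leaf is a steel plate 8 mm thick (centred on the hinge axis), 50 mm wide, ending 112 mm from the axis. Pin hole 9.8 mm, 92 mm from the axis; shut, the leaf's top is 54 mm above the jig's origin. 50 mm from the axis a 25 mm wide pad stands 7 mm proud below, and a 17 mm wide drill bush 2.5 mm proud above.
- blank1_center (a point): middle of a round brass blank, 36 mm in diameter, 6 mm thick, 50 g, lying flat on the soldering board; all five are alike
- blank2_center (a point): middle of a round brass blank, 36 mm in diameter, 6 mm thick, 50 g, lying flat on the soldering board; all five are alike
- blank3_center (a point): middle of a round brass blank, 36 mm in diameter, 6 mm thick, 50 g, lying flat on the soldering board; all five are alike
- blank4_center (a point): middle of a round brass blank, 36 mm in diameter, 6 mm thick, 50 g, lying flat on the soldering board; all five are alike
- blank5_center (a point): middle of a round brass blank, 36 mm in diameter, 6 mm thick, 50 g, lying flat on the soldering board; all five are alike
- board: scorched soldering board, 140 x 266 x 16 mm, fixed; origin at the centre of its underside, its top 16 mm higher; its long side runs along its y and points roughly away from the robot
- pin: locating pin upright in the wooden block: steel shank 8 mm thick, 32 mm long, chamfered foot; collar 20 mm wide, 4 mm thick; dark knob 14 mm wide, 26 mm tall; 62 mm in all, 45 g. Origin: middle of the foot; z points to the knob. The collar rests on the block, so the knob spans 40 to 66 mm above the bench.
- stub: short stub pin, not for this job, in the other hole of the block: same shank width, 18 mm long, 20 mm collar and a low domed head 5 mm tall. Origin: middle of the foot.
- pin_block: fixed hardwood block 42 x 90 x 36 mm (x, y, z), origin at the centre of its underside; two holes in the top 44 mm apart along its y, which hold the two pins (which pin is where varies)
- charcoal: charcoal stub 14 x 30 x 12 mm on a corner of the board; leave it
- tweezers: steel tweezers lying behind the jig, 12 x 123 x 7 mm; leave them
- file_red: needle file lying in front, 11 x 146 x 11 mm; leave it
- draw_plate_1: hexagonal steel draw plate standing on edge at the right, 12 x 43 x 37 mm; leave it
Mind the look-alikes: they are no part of the job. What is shaped like the part that bears blank4_center but blue or orange is not meant.

How it is judged (in metres and radians):
On the way, in this order (a step that is already met when the one before it is completed fails the run):
1. three blanks lie flat on one another in the nest, the leaf still open (((horizontal distance between blank1_center and nest below 0.005 m and z of blank1_center in the frame of jig between 0.025 and 0.029 m) or (horizontal distance between blank2_center and nest below 0.005 m and z of blank2_center in the frame of jig between 0.025 and 0.029 m) or (horizontal distance between blank3_center and nest below 0.005 m and z of blank3_center in the frame of jig between 0.025 and 0.029 m) or (horizontal distance between blank4_center and nest below 0.005 m and z of blank4_center in the frame of jig between 0.025 and 0.029 m) or (horizontal distance between blank5_center and nest below 0.005 m and z of blank5_center in the frame of jig between 0.025 and 0.029 m)) and ((horizontal distance between blank1_center and nest below 0.005 m and z of blank1_center in the frame of jig between 0.031 and 0.035 m) or (horizontal distance between blank2_center and nest below 0.005 m and z of blank2_center in the frame of jig between 0.031 and 0.035 m) or (horizontal distance between blank3_center and nest below 0.005 m and z of blank3_center in the frame of jig between 0.031 and 0.035 m) or (horizontal distance between blank4_center and nest below 0.005 m and z of blank4_center in the frame of jig between 0.031 and 0.035 m) or (horizontal distance between blank5_center and nest below 0.005 m and z of blank5_center in the frame of jig between 0.031 and 0.035 m)) and ((horizontal distance between blank1_center and nest below 0.005 m and z of blank1_center in the frame of jig between 0.037 and 0.041 m) or (horizontal distance between blank2_center and nest below 0.005 m and z of blank2_center in the frame of jig between 0.037 and 0.041 m) or (horizontal distance between blank3_center and nest below 0.005 m and z of blank3_center in the frame of jig between 0.037 and 0.041 m) or (horizontal distance between blank4_center and nest below 0.005 m and z of blank4_center in the frame of jig between 0.037 and 0.041 m) or (horizontal distance between blank5_center and nest below 0.005 m and z of blank5_center in the frame of jig between 0.037 and 0.041 m)) and value of joint leaf above 1 rad), for 0.2 s.
2. the leaf is folded down onto the stack (value of joint leaf below 0.13 rad), for 0.2 s.
3. the pin stands through the leaf in the hole of the base (z of pin in the frame of base_hole below -0.008 m and horizontal distance between pin and base_hole below 0.003 m and angle between the z axis of pin and the z axis of jig, either way round below 0.1 rad and value of joint leaf below 0.13 rad), for 0.1 s.
At the end, for the whole second after the job is handed in: For the last second: three blanks stacked in the nest (within 5 mm), the other two on the board; leaf within 0.02 rad of shut; pin upright, within 3 mm of the hole's axis, foot 19 mm down, fingers on it pressing it on the jig with over 3 N; stub, charcoal, tools within 30 mm of their start (((horizontal distance between blank1_center and nest below 0.005 m and z of blank1_center in the frame of jig between 0.022 and 0.026 m) or (horizontal distance between blank2_center and nest below 0.005 m and z of blank2_center in the frame of jig between 0.022 and 0.026 m) or (horizontal distance between blank3_center and nest below 0.005 m and z of blank3_center in the frame of jig between 0.022 and 0.026 m) or (horizontal distance between blank4_center and nest below 0.005 m and z of blank4_center in the frame of jig between 0.022 and 0.026 m) or (horizontal distance between blank5_center and nest below 0.005 m and z of blank5_center in the frame of jig between 0.022 and 0.026 m)) and ((horizontal distance between blank1_center and nest below 0.005 m and z of blank1_center in the frame of jig between 0.028 and 0.032 m) or (horizontal distance between blank2_center and nest below 0.005 m and z of blank2_center in the frame of jig between 0.028 and 0.032 m) or (horizontal distance between blank3_center and nest below 0.005 m and z of blank3_center in the frame of jig between 0.028 and 0.032 m) or (horizontal distance between blank4_center and nest below 0.005 m and z of blank4_center in the frame of jig between 0.028 and 0.032 m) or (horizontal distance between blank5_center and nest below 0.005 m and z of blank5_center in the frame of jig between 0.028 and 0.032 m)) and ((horizontal distance between blank1_center and nest below 0.005 m and z of blank1_center in the frame of jig between 0.034 and 0.038 m) or (horizontal distance between blank2_center and nest below 0.005 m and z of blank2_center in the frame of jig between 0.034 and 0.038 m) or (horizontal distance between blank3_center and nest below 0.005 m and z of blank3_center in the frame of jig between 0.034 and 0.038 m) or (horizontal distance between blank4_center and nest below 0.005 m and z of blank4_center in the frame of jig between 0.034 and 0.038 m) or (horizontal distance between blank5_center and nest below 0.005 m and z of blank5_center in the frame of jig between 0.034 and 0.038 m)) and ((horizontal distance between blank1_center and nest below 0.005 m and z of blank1_center in the frame of jig below 0.04 m) or (height (world z) of blank1_center between 0.016 and 0.022 m and x of blank1_center in the frame of board between -0.07 and 0.07 m and y of blank1_center in the frame of board between -0.133 and 0.133 m)) and ((horizontal distance between blank2_center and nest below 0.005 m and z of blank2_center in the frame of jig below 0.04 m) or (height (world z) of blank2_center between 0.016 and 0.022 m and x of blank2_center in the frame of board between -0.07 and 0.07 m and y of blank2_center in the frame of board between -0.133 and 0.133 m)) and ((horizontal distance between blank3_center and nest below 0.005 m and z of blank3_center in the frame of jig below 0.04 m) or (height (world z) of blank3_center between 0.016 and 0.022 m and x of blank3_center in the frame of board between -0.07 and 0.07 m and y of blank3_center in the frame of board between -0.133 and 0.133 m)) and ((horizontal distance between blank4_center and nest below 0.005 m and z of blank4_center in the frame of jig below 0.04 m) or (height (world z) of blank4_center between 0.016 and 0.022 m and x of blank4_center in the frame of board between -0.07 and 0.07 m and y of blank4_center in the frame of board between -0.133 and 0.133 m)) and ((horizontal distance between blank5_center and nest below 0.005 m and z of blank5_center in the frame of jig below 0.04 m) or (height (world z) of blank5_center between 0.016 and 0.022 m and x of blank5_center in the frame of board between -0.07 and 0.07 m and y of blank5_center in the frame of board between -0.133 and 0.133 m)) and value of joint leaf below 0.02 rad and z of pin in the frame of base_hole below -0.019 m and horizontal distance between pin and base_hole below 0.003 m and angle between the z axis of pin and the z axis of jig, either way round below 0.1 rad and contact force between pin and jig above 3 N and contact force between the fingers and pin above 3 N and distance of each of charcoal, tweezers, file_red, draw_plate_1, stub from where it was at the start of the episode below 0.03 m); the arm keeps its last pose, push and grip.
It fails at once if the stub pin, charcoal or a tool is knocked away (more than 30 mm) (distance of any of charcoal, tweezers, file_red, draw_plate_1, stub from where it was at the start of the episode above 0.03 m).
It fails at once if the pin is hammered or rammed into the jig (more than 70 N) (contact force between pin and jig above 70 N).
It also fails if it takes over 72 s, if anything falls off the work surface, if the arm or the gripper's body presses on something with over 40 N, if the wrist force passes 120 N, or if a joint passes its speed limit or range.

## Working session

There is one attempt and no reset: what is moved stays moved. The work goes in short steps, Python scripts to look and compute and a shell command to move; the robot and the scene stay as the last step left them, time stands still between calls to the robot, and variables do not carry over. Pictures are saved under pics/ and viewed, about 8 in all and at most 12, crops included, and the job is handed in when it is done.

```bash
mkdir -p pics; cat > h.py <<'E'
import numpy as np, cv2
from bench import sensors, eyes, ticket, env
from scipy.spatial.transform import Rotation as Ro
def pix2w(f,uv,z):
    K,R,t=[np.array(f[k],float) for k in("mtx","R","t")]
    d=R.T@np.linalg.inv(K)@np.array([uv[0],uv[1],1.]); c=-R.T@t
    return c+d*(z-c[2])/d[2]
def w2pix(f,X):
    p=np.array(f["mtx"])@(np.array(f["R"])@np.array(X,float)+np.array(f["t"])); return p[:2]/p[2]
def tri(fs,uvs):
    A=[];b=[]
    for f,uv in zip(fs,uvs):
        K,R,t=[np.array(f[k],float) for k in("mtx","R","t")]
        d=R.T@np.linalg.inv(K)@np.array([uv[0],uv[1],1.]);d/=np.linalg.norm(d);c=-R.T@t
        P=np.eye(3)-np.outer(d,d);A.append(P);b.append(P@c)
    return np.linalg.lstsq(np.vstack(A),np.hstack(b),rcond=None)[0]
def save(f,n,crop=None,s=1):
    im=f["pixels"]
    if crop: im=im[crop[1]:crop[3],crop[0]:crop[2]]
    cv2.imwrite("pics/"+n,cv2.resize(im[:,:,::-1],None,fx=s,fy=s,interpolation=cv2.INTER_CUBIC))
def st():
    s=sensors.read_state(); M=Ro.from_rotvec(s["eef_rot"]).as_matrix()
    print("t",s["time"],"tcp",np.round(s["ee_pos"],1),"x",np.round(M[:,0],3),"y",np.round(M[:,1],3),"z",np.round(M[:,2],3),"F",np.round(s["wrist_force"],1),"w",s["grip_width"])
    return s,M
E
python3 - <<'E'
from h import *
st(); print(env.tip_reach)
for c in("top","side"):
    f=eyes.grab_frame(c); save(f,c+"0.png")
    print(c,"cam",np.round(-np.array(f["R"]).T@np.array(f["t"])))
    for n,z in(("jig",0),("nest",24),("base_hole",46),("leaf_hinge",50),("leaf_nose",150),("blank1_center",19),("board",0),("pin",8),("stub",22),("pin_block",0)):
        print(n,[(round(r["score"],2),np.round(r["uv"]).tolist(),np.round(pix2w(f,r["uv"],z)[:2]).tolist()) for r in eyes.spot_point(n,c)[:8]])
E
```

```text
t 0.0 tcp [191.5 515.4 302.1] x [-0.937  0.348  0.   ] y [ 0.348  0.937 -0.001] z [-0.    -0.001 -1.   ] F [-1.6  0.2 -0.2] w 93.80814767337769
97.19999999999999
top cam [ 414.   76. 1090.]
jig [(0.97, [320.0, 193.0], [557.0, 58.0]), (0.33, [448.0, 168.0], [639.0, -299.0])]
nest []
base_hole [(0.56, [322.0, 206.0], [517.0, 51.0]), (0.46, [244.0, 240.0], [421.0, 251.0])]
leaf_hinge [(0.93, [319.0, 172.0], [606.0, 63.0])]
leaf_nose [(0.57, [313.0, 152.0], [635.0, 80.0])]
blank1_center [(0.63, [241.0, 187.0], [564.0, 271.0])]
board [(0.8, [229.0, 217.0], [483.0, 305.0])]
pin [(0.53, [377.0, 222.0], [480.0, -99.0]), (0.44, [373.0, 239.0], [435.0, -90.0])]
stub [(0.37, [372.0, 238.0], [436.0, -85.0])]
pin_block [(0.76, [373.0, 228.0], [466.0, -91.0]), (0.59, [318.0, 174.0], [611.0, 63.0])]
side cam [ 335. -904.  420.]
jig [(0.61, [320.0, 220.0], [548.0, 67.0])]
nest [(0.93, [323.0, 211.0], [561.0, 77.0]), (0.74, [320.0, 219.0], [538.0, 20.0])]
base_hole [(0.86, [310.0, 207.0], [519.0, 59.0]), (0.26, [307.0, 244.0], [468.0, -163.0])]
leaf_hinge [(0.84, [339.0, 202.0], [604.0, 69.0]), (0.56, [309.0, 207.0], [514.0, 48.0]), (0.38, [306.0, 244.0], [467.0, -169.0])]
leaf_nose [(0.77, [347.0, 166.0], [627.0, 70.0]), (0.54, [250.0, 190.0], [358.0, -72.0])]
blank1_center [(0.6, [314.0, 191.0], [576.0, 269.0])]
board [(0.96, [287.0, 196.0], [489.0, 298.0])]
pin [(0.53, [306.0, 246.0], [478.0, -98.0])]
stub [(0.58, [288.0, 244.0], [436.0, -102.0])]
pin_block [(0.61, [299.0, 246.0], [463.0, -79.0])]
```

```bash
python3 - <<'E'
from h import *
t=cv2.imread("pics/top0.png")[120:290,170:430]; s=cv2.imread("pics/side0.png")[130:300,220:420]
cv2.imwrite("pics/a.png",cv2.resize(t,None,fx=3,fy=3,interpolation=cv2.INTER_CUBIC))
cv2.imwrite("pics/b.png",cv2.resize(s,None,fx=3.5,fy=3.5,interpolation=cv2.INTER_CUBIC))
E
```

```text
(no output)
```

View pics/a.png

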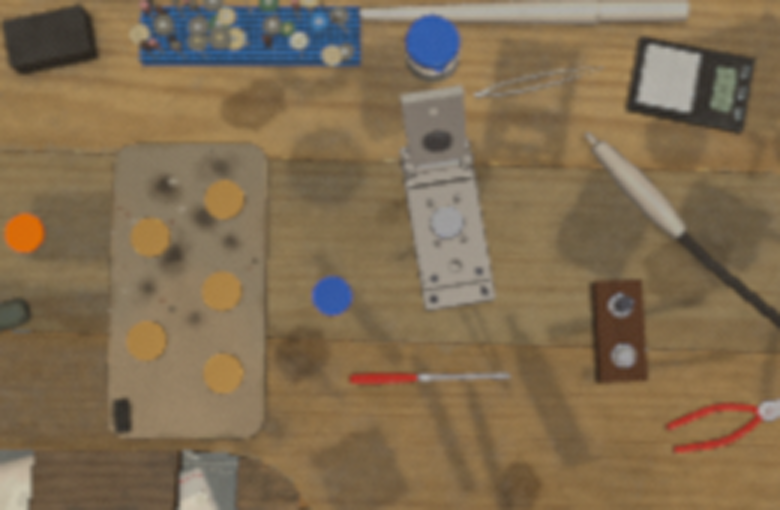

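View pics/b.png

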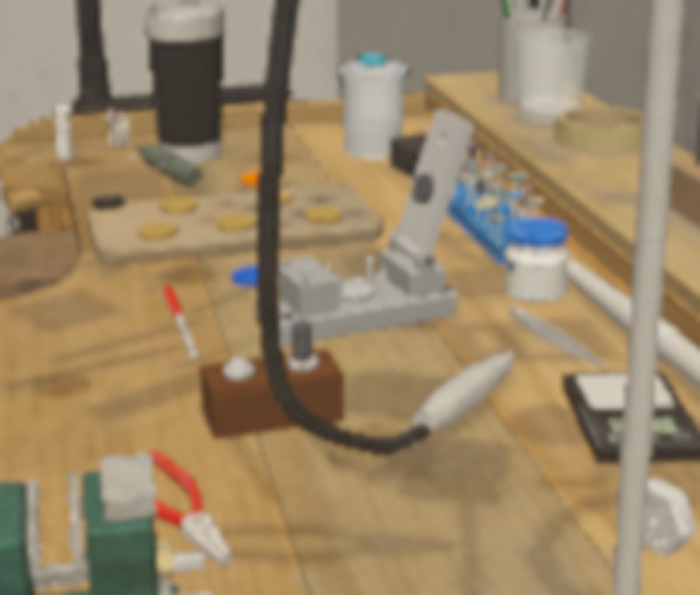

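```bash
python3 - <<'E'
from h import *
f=eyes.grab_frame("top"); g=eyes.grab_frame("side")
im=f["pixels"]; hsv=cv2.cvtColor(im,cv2.COLOR_RGB2HSV)
for (u,v) in [(224,199),(150,237),(221,291),(146,341),(223,373)]:
    u0,v0=u/3+170,v/3+120
    print((round(u0),round(v0)),im[int(v0),int(u0)],im[int(v0)+11,int(u0)])
# segment brass: saturation difference
b=im.astype(int); m=((b[:,:,0]-b[:,:,2])>80).astype(np.uint8); m[:,:205]=0;m[:,260:]=0;m[:165]=0;m[268:]=0
n,l,s,c=cv2.connectedComponentsWithStats(m)
for i in range(1,n):
    if s[i,4]>40: print(s[i],np.round(c[i],1),np.round(pix2w(f,c[i],22),1))
def both(n):
    for r in eyes.cut_out(n,"top")[:3]:
        ys,xs=np.nonzero(r["pixels"]); print(n,round(r["score"],2),np.round(r["uv"],1),len(xs),cv2.minAreaRect(np.c_[xs,ys].astype(np.float32)))
for n in("pin","stub","pin_block","jig","leaf_nose","charcoal","board"): both(n)
for n in("pin_block","pin","stub"):
  print(n,[(round(r["score"],2),np.round(r["uv"],1)) for r in eyes.spot_point(n,"top")],[(round(r["score"],2),np.round(r["uv"],1)) for r in eyes.spot_point(n,"side")])
for X in ((557,58,0),(517,51,46),(607,66,50),(557,58,24)): print(X,w2pix(f,X),w2pix(g,X))
E
```

```text
(245, 186) [169 129  68] [130 117  94]
(220, 199) [169 129  69] [134 120  95]
(244, 217) [171 132  72] [147 128  99]
(219, 234) [170 131  70] [147 126  99]
(244, 244) [172 133  73] [147 127  99]
[239 180  12  13 119] [244.3 186.1] [567.3 262.8  22. ]
[214 193  12  12 120] [219.6 198.6] [531.3 327.4  22. ]
[238 211  12  12 122] [243.4 216.6] [484.7 260.8  22. ]
[212 227  13  13 128] [218.3 233.1] [438.8 325.3  22. ]
[238 238  13  13 129] [243.8 244. ] [411.9 256.1  22. ]
pin 0.53 [378.7 220.8] 43 ((376.5, 221.0), (6.0, 7.0), 90.0)
stub 0.57 [315. 162.] 477 ((315.16802978515625, 162.4239959716797), (26.117277145385742, 20.035171508789062), 79.69515228271484)
pin_block 0.72 [378.7 227.3] 499 ((375.5885009765625, 229.82745361328125), (34.190765380859375, 17.69405746459961), 86.18592071533203)
jig 0.59 [318.8 184.9] 1660 ((316.8269958496094, 185.79266357421875), (72.21749114990234, 24.60767364501953), 81.11934661865234)
leaf_nose 0.67 [317.1 160.8] 502 ((314.9447326660156, 162.67034912109375), (27.139751434326172, 19.490066528320312), 86.18592071533203)
charcoal 0.43 [207.7 257.3] 67 ((210.0, 258.0), (10.0, 6.0), 90.0)
board 0.61 [230.8 218. ] 4517 ((232.0, 216.5), (99.0, 54.0), 90.0)
pin_block [(0.86, array([377. , 226.8]))] [(0.73, array([308.1, 209.4])), (0.63, array([297.9, 249.4]))]
pin [(0.48, array([374.5, 224. ]))] [(0.44, array([308.4, 245.1]))]
stub [(0.39, array([372.6, 238.2])), (0.24, array([323.3, 208.7]))] [(0.56, array([288.5, 245. ]))]
(557, 58, 0) [319.67928678 193.06521694] [323.50827634 221.15598991]
(517, 51, 46) [322.28498183 205.95020537] [309.62720374 207.93408004]
(607, 66, 50) [317.54163714 171.83598525] [340.14668597 201.87206788]
(557, 58, 24) [319.85747385 191.91421555] [323.44026544 213.17998694]
```

View pics/top0.png

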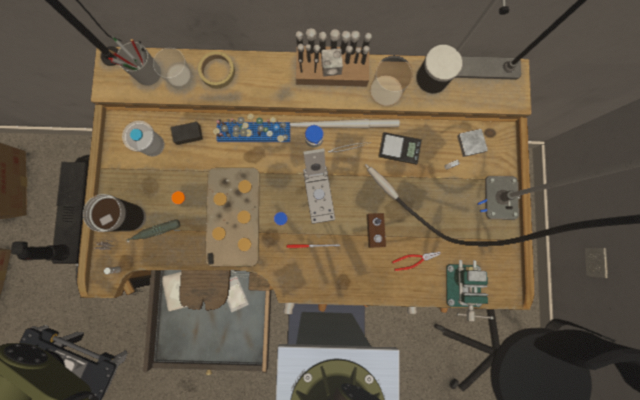

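View pics/side0.png

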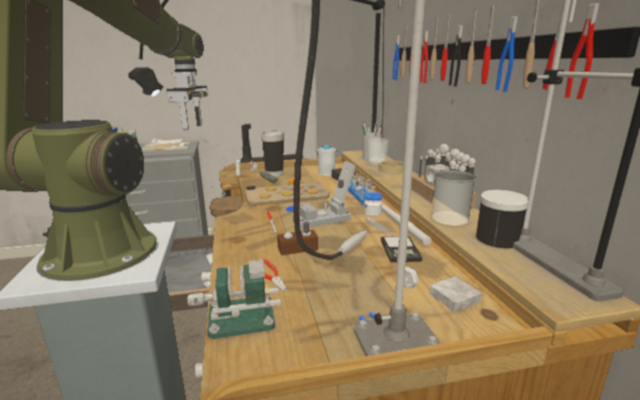

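```bash
cat > jig.py <<'E'
from h import *
def T(p,x,y,z):
    c,s=np.cos(p[2]),np.sin(p[2]); return (p[0]+c*x-s*y,p[1]+s*x+c*y,z)
PTS=[(-75,32,20),(-75,-32,20),(75,32,20),(75,-32,20),(-58,29,46),(-58,-29,46),(-26,29,46),(-26,-29,46),(-42,0,46),(0,0,24)]+[(a*18.5,b*11.9,44) for a in(1,-1) for b in(1,-1)]+[(35,32,58),(35,-32,58)]
def panel(f,p,c,s,draw=True):
    im=cv2.resize(f["pixels"][c[1]:c[3],c[0]:c[2],::-1],None,fx=s,fy=s,interpolation=cv2.INTER_CUBIC)
    if draw:
        for q in PTS:
            u=(w2pix(f,T(p,*q))-np.array(c[:2])+.5)*s; cv2.circle(im,(int(u[0]),int(u[1])),2,(0,0,255),-1)
    return im
E
python3 - <<'E'
from jig import *
f=eyes.grab_frame("top");g=eyes.grab_frame("side")
p=(559,58.5,0.14)
a=panel(f,p,(300,165,340,228),9); b=panel(g,p,(293,185,355,230),7)
h=max(a.shape[0],b.shape[0]); pad=lambda i:cv2.copyMakeBorder(i,0,h-i.shape[0],0,4,0)
cv2.imwrite("pics/c.png",np.hstack([pad(a),pad(b)])); print(a.shape,b.shape)
E
```

```text
(567, 360, 3) (315, 434, 3)
```

View pics/c.png

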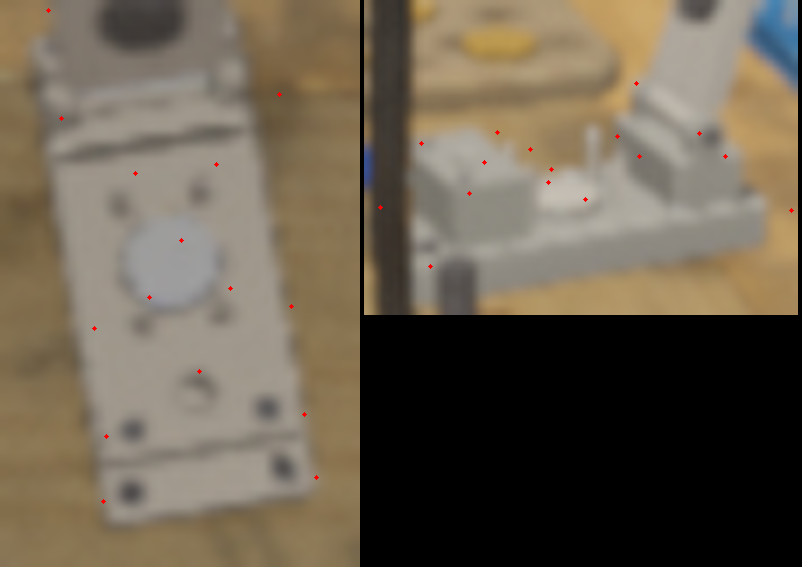

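```bash
python3 - <<'E'
from jig import *
from scipy.optimize import least_squares
f=eyes.grab_frame("top");g=eyes.grab_frame("side")
C=[((-75,32,20),107,522),((-75,-32,20),313,492),((-42,0,46),196,389),((0,0,24),170,263),((18.5,11.9,44),119,206),((18.5,-11.9,44),200,193),((-18.5,11.9,44),142,325),((-18.5,-11.9,44),222,315)]
S=[((0,0,24),202,190),((75,-32,20),401,200),((18.5,-11.9,44),229,128)]
def ra(p): return np.array([w2pix(f,T(p,*q))-(np.array((u,v))/9+(299.5,164.5)) for q,u,v in C])
def rs(p): return np.array([w2pix(g,T(p,*q))-(np.array((u,v))/7+(292.5,184.5)) for q,u,v in S])
for n,r in(("top",lambda p:ra(p).ravel()),("both",lambda p:np.r_[ra(p).ravel(),rs(p).ravel()])):
    o=least_squares(r,(557,58,.14),loss="soft_l1",x_scale=(1,1,.01)); print(n,o.x,"\n",np.round(ra(o.x),2).tolist(),np.round(rs(o.x),2).tolist())
E
```

```text
top [5.51615977e+02 6.19488801e+01 1.94088285e-01] 
 [[-0.19, 0.86], [0.43, 0.26], [-0.14, 0.69], [-0.05, 0.13], [0.16, -0.59], [0.01, -0.61], [-0.09, -0.14], [-0.09, -0.5]] [[-0.13, 1.2], [0.78, 0.7], [3.84, 3.7]]
both [5.51151833e+02 6.25816463e+01 2.06468328e-01] 
 [[-0.07, 1.12], [0.51, 0.22], [-0.19, 0.83], [-0.29, 0.29], [-0.16, -0.36], [-0.33, -0.48], [-0.24, 0.07], [-0.26, -0.4]] [[-0.34, 1.13], [0.52, 0.49], [3.64, 3.6]]
```

```bash
python3 - <<'E'
from jig import *
from scipy.optimize import least_squares
f=eyes.grab_frame("top");g=eyes.grab_frame("side")
np.savez("cal.npz",**{c+k:np.array(d[k]) for c,d in(("t",f),("s",g)) for k in("mtx","R","t")})
for Z in(25,32):
    C=[((-75,32,20),107,522),((-75,-32,20),313,492),((-42,0,46),196,389),((0,0,24),170,263)]+[((a*18.5,b*11.9,Z),u,v) for a,b,u,v in((1,1,119,206),(1,-1,200,193),(-1,1,142,325),(-1,-1,222,315))]
    S=[((0,0,24),202,190),((75,-32,20),401,200)]
    def ra(p): return np.array([w2pix(f,T(p,*q))-(np.array((u,v))/9+(299.5,164.5)) for q,u,v in C])
    def rs(p): return np.array([w2pix(g,T(p,*q))-(np.array((u,v))/7+(292.5,184.5)) for q,u,v in S])
    o=least_squares(lambda p:ra(p).ravel(),(557,58,.14),loss="soft_l1",x_scale=(1,1,.01)); print(Z,o.x,"\n",np.round(ra(o.x),2).tolist(),np.round(rs(o.x),2).tolist())
# pin block from knob & block in both views
for n in("pin","stub","base_hole","nest","jig","leaf_hinge","blank1_center","board"):
    a=eyes.spot_point(n,"top");b=eyes.spot_point(n,"side")
    if a and b: print(n,np.round(a[0]["uv"],1),np.round(b[0]["uv"],1),np.round(tri([f,g],[a[0]["uv"],b[0]["uv"]]),1),round(a[0]["score"],2),round(b[0]["score"],2))
p=o.x
cv2.imwrite("pics/d.png",np.hstack([panel(f,(552.5,61.5,.185),(300,165,340,228),9),cv2.copyMakeBorder(panel(g,(552.5,61.5,.185),(293,185,355,230),7),0,252,0,0,0)]))
E
```

```text
25 [5.52927123e+02 6.16680474e+01 1.87416979e-01] 
 [[-0.27, 0.33], [0.38, -0.11], [-0.13, 0.22], [0.07, -0.35], [0.3, -0.09], [-0.0, -0.02], [-0.08, 0.14], [-0.24, -0.13]] [[0.36, 1.19], [1.28, 0.76]]
32 [5.52443951e+02 6.17694934e+01 1.89784801e-01] 
 [[-0.24, 0.52], [0.4, 0.03], [-0.13, 0.39], [0.03, -0.17], [0.25, -0.27], [0.0, -0.23], [-0.09, 0.04], [-0.18, -0.26]] [[0.18, 1.2], [1.09, 0.74]]
pin [373.7 222. ] [307.4 246.2] [481.9 -91.3   4.2] 0.6 0.51
stub [375.6 241.5] [289.4 242.9] [433.7 -94.9  19.9] 0.41 0.45
base_hole [319.5 208.4] [308.3 209.7] [512.7  57.8  38.5] 0.88 0.61
nest [320.7 194.8] [375.8 227.1] [624.7  31.9 -20.8] 0.63 0.69
jig [319.5 195.4] [320.1 222.2] [549.1  58.6  -2.3] 0.65 0.62
leaf_hinge [317.8 174.8] [338.3 197.1] [598.8  64.8  64.8] 0.83 0.64
blank1_center [243.8 187. ] [311.6 190.7] [565.  263.8  22.3] 0.66 0.43
board [230.3 216.2] [285.1 193.9] [483.9 299.3   6.6] 0.69 0.92
```

```bash
python3 -m jog '[[[60,-1,-0.38,0.3,0],[60,-1,-0.38,0.3,0],[60,-1,-0.38,0.3,0],[60,-1,-0.38,0.3,0]]]' 25; python3 -m jog '[[[92,-1,-0.38,0.2,-0.173],[92,-1,-0.38,0.2,-0.173],[92,-1,-0.38,0.2,-0.173],[92,-1,-0.38,0.2,-0.173],[92,-1,-0.38,0.2,-0.173]]]'; python3 -c "
from h import *
s,M=st(); print(M.T@(np.array([484.7,260.8,174])-s['ee_pos'])/150, np.degrees(np.arctan2(M[1,1],M[0,1])))"
```

```text
time: 3.35
ee_pos: [314.4, 407.3, 256.5]
eef_rot: [-0.56, -3.091, 0.002]
wrist_force: [0.3, -0.2, -0.8]
grip_width: 72.0
time: 3.85
ee_pos: [434.9, 302.0, 226.9]
eef_rot: [0.297, -3.127, 0.001]
wrist_force: [-0.0, -0.0, 0.5]
grip_width: 60.1
t 3.85 tcp [434.9 302.  226.9] x [-0.982 -0.188  0.001] y [-0.188  0.982 -0.001] z [-0.001 -0.001 -1.   ] F [-0.  -0.   0.5] w 60.10288938657456
[-0.27463018 -0.33206716  0.35241822] 100.85383197476786
```

```bash
python3 -m jog '[[[92,-0.275,-0.332,0.352,0],[92,-0.275,-0.332,0.352,0],[92,-0.275,-0.332,0.352,0],[92,-0.275,-0.332,0.352,0]]]'; python3 - <<'E'
from h import *
s,M=st(); print(M.T@(np.array([484.7,260.8,114.5])-s['ee_pos'])/150)
f=eyes.grab_frame("top");g=eyes.grab_frame("side")
a=cv2.resize(f["pixels"][180:270,200:290],None,fx=5,fy=5,interpolation=cv2.INTER_CUBIC)
b=cv2.resize(g["pixels"][150:220,260:330],None,fx=5,fy=5,interpolation=cv2.INTER_CUBIC)
b=cv2.copyMakeBorder(b,0,100,0,0,0)
cv2.imwrite("pics/e.png",np.hstack([a,b])[:,:,::-1])
E
```

```text
time: 4.25
ee_pos: [482.5, 263.4, 175.0]
eef_rot: [0.291, -3.128, -0.0]
wrist_force: [-0.8, 1.1, -0.3]
grip_width: 60.2
t 4.25 tcp [482.5 263.4 175. ] x [-0.983 -0.185  0.001] y [-0.185  0.983  0.   ] z [-0.001 -0.    -1.   ] F [-0.8  1.1 -0.3] w 60.22547553677632
[-0.01107562 -0.01997068  0.40322325]
```

View pics/e.png

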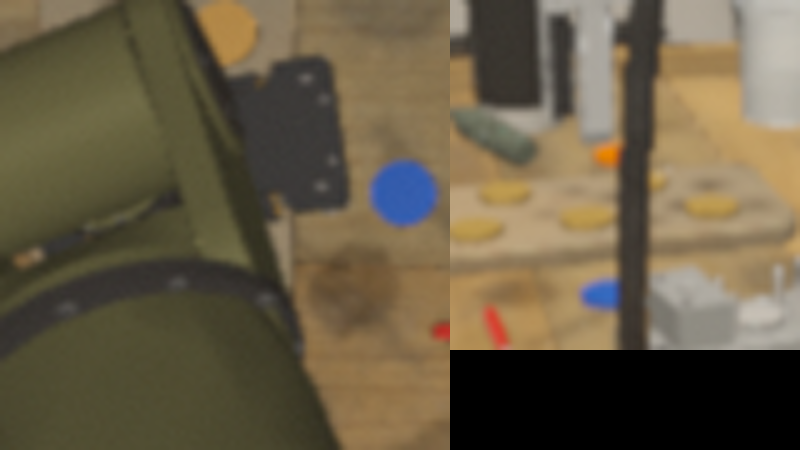

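```bash
python3 -m jog '[[[92,0,0,0.2,0],[92,0,0,0.37,0],[92,0,0,0.397,0],[92,0,0,0.397,0],[150,0,0,0.397,0],[255,0,0,0.397,0],[255,0,0,0.397,0],[255,0,0,0.397,0],[255,0,0,0.397,0]]]' 25; python3 -c "
from h import *
st()"
```

```text
time: 5.25
ee_pos: [483.2, 263.1, 116.0]
eef_rot: [-0.294, 3.127, 0.001]
wrist_force: [-1.4, -0.2, 6.5]
grip_width: 34.4
t 5.25 tcp [483.2 263.1 116. ] x [-0.982 -0.187 -0.001] y [-0.187  0.982  0.   ] z [ 0.001  0.    -1.   ] F [-1.4 -0.2  6.5] w 34.39851058710714
```

```bash
python3 - <<'E'
from h import *
g=eyes.grab_frame("side"); s,M=st()
b=cv2.resize(g["pixels"][150:220,255:345],None,fx=7,fy=7,interpolation=cv2.INTER_CUBIC)
for q in ((0,0),):
    X=np.array(s["ee_pos"])+M@np.array([0,0,95.]); u=(w2pix(g,X)-(255,150)+.5)*7; print(u,X); cv2.circle(b,(int(u[0]),int(u[1])),2,(255,0,0),-1)
    u=(w2pix(g,(484.7,260.8,22))-(255,150)+.5)*7; print(u); cv2.circle(b,(int(u[0]),int(u[1])),2,(0,0,255),-1)
cv2.imwrite("pics/f.png",b[:,:,::-1])
E
```

```text
t 5.3 tcp [483.2 263.1 116. ] x [-0.982 -0.187 -0.001] y [-0.187  0.982  0.   ] z [ 0.001  0.    -1.   ] F [-0.3 -0.7  6.2] w 34.303646578815346
[225.94542447 305.82423865] [483.23920139 263.12013767  21.01307529]
[229.70290385 305.11771331]
```

View pics/f.png

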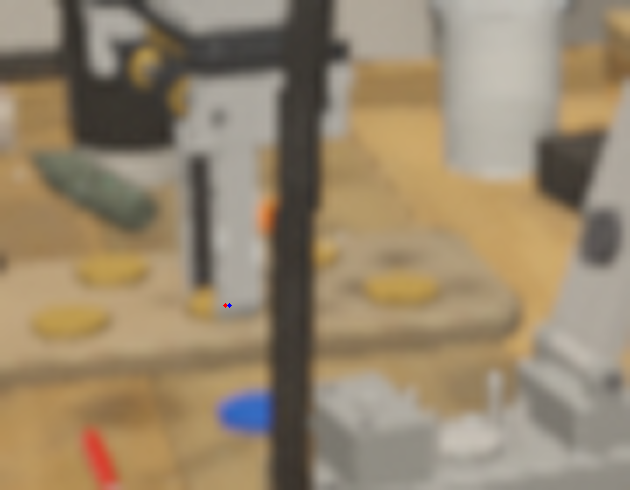

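```bash
python3 -m jog '[[[255,0,0,-0.3,0],[255,0,0,-0.45,0],[255,-0.05,-0.33,-0.45,0],[255,-0.099,-0.66,-0.45,0],[255,-0.15,-1,-0.45,0],[255,-0.15,-1,-0.45,0]]]'; python3 -m jog '[[[255,-0.047,-0.3,0,0],[255,-0.047,-0.405,0,0],[255,-0.047,-0.405,0,0],[255,-0.047,-0.405,0,0],[255,-0.047,-0.405,0,0]]]'; python3 -c "
from h import *
s,M=st(); print(M.T@(np.array([551.7,61.5,151])-s['ee_pos'])/150)"
```

```text
time: 5.9
ee_pos: [534.3, 115.3, 182.9]
eef_rot: [-0.287, 3.128, -0.001]
wrist_force: [-0.6, 1.7, 0.2]
grip_width: 34.5
time: 6.4
ee_pos: [550.9, 62.6, 182.8]
eef_rot: [0.296, -3.127, -0.0]
wrist_force: [0.3, 0.9, -0.6]
grip_width: 34.5
t 6.4 tcp [550.9  62.6 182.8] x [-0.982 -0.188  0.   ] y [-0.188  0.982  0.   ] z [-0.  0. -1.] F [ 0.3  0.9 -0.6] w 34.48956604048163
[-0.00369148 -0.00828869  0.21175537]
```

```bash
python3 -m jog '[[[255,-0.004,-0.008,0.2,0],[255,-0.004,-0.008,0.27,0],[255,-0.004,-0.008,0.3,0],[255,-0.004,-0.008,0.33,0],[255,-0.004,-0.008,0.36,0],[255,-0.004,-0.008,0.38,0],[255,-0.004,-0.008,0.38,0]]]'; python3 -c "
from h import *
st()"
```

```text
time: 7.1
ee_pos: [552.1, 60.3, 125.7]
eef_rot: [-0.294, 3.128, -0.0]
wrist_force: [0.1, 0.0, -0.5]
grip_width: 34.3
t 7.1 tcp [552.1  60.3 125.7] x [-0.982 -0.187 -0.   ] y [-0.187  0.982 -0.   ] z [ 0. -0. -1.] F [ 0.1  0.  -0.5] w 34.32823695774548
```

```bash
python3 -m jog '[[[106,0,0,0,0],[106,0,0,0,0],[106,0,0,0,0],[106,0,0,-0.2,0],[92,0,0,-0.38,0],[92,0,0.33,-0.38,0],[92,0,0.66,-0.38,0],[92,0,1,-0.38,0],[92,0,1,-0.38,0]]]'; python3 - <<'E'
from h import *
s,M=st(); print(M.T@(np.array([567.3,262.8,174])-s['ee_pos'])/150)
for c in("top","side"):
    f=eyes.grab_frame(c)
    if c=="top": a=cv2.resize(f["pixels"][165:228,290:350],None,fx=7,fy=7,interpolation=cv2.INTER_CUBIC)
    else: b=cv2.resize(f["pixels"][178:230,295:350],None,fx=7,fy=7,interpolation=cv2.INTER_CUBIC)
b=cv2.copyMakeBorder(b,0,a.shape[0]-b.shape[0],0,0,0)
cv2.imwrite("pics/g.png",np.hstack([a,b])[:,:,::-1])
E
```

```text
time: 8.0
ee_pos: [522.8, 212.3, 183.1]
eef_rot: [-0.302, 3.126, 0.001]
wrist_force: [0.0, -0.4, -0.1]
grip_width: 60.0
t 8.0 tcp [522.8 212.3 183.1] x [-0.982 -0.191 -0.001] y [-0.191  0.982  0.001] z [ 0.001  0.001 -1.   ] F [ 0.  -0.4 -0.1] w 59.95336132029754
[-0.35564617  0.27385152  0.0609713 ]
```

View pics/g.png

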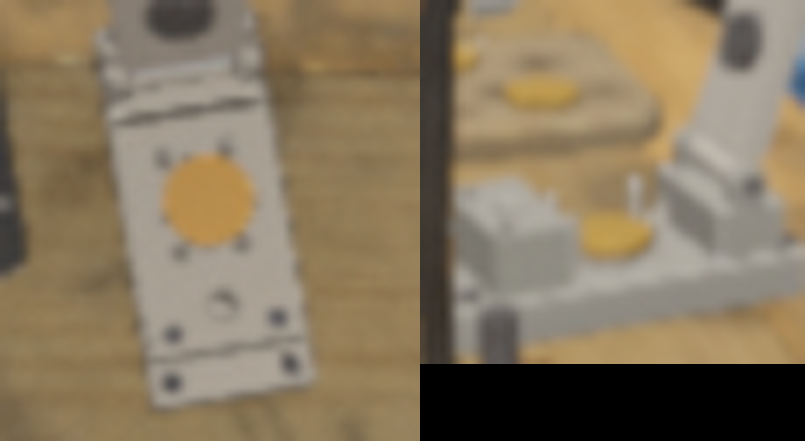

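```bash
python3 -m jog '[[[92,-0.2,0.15,0.06,0],[92,-0.356,0.274,0.06,0],[92,-0.356,0.274,0.2,0],[92,-0.356,0.274,0.4,0],[92,-0.356,0.274,0.447,0],[92,-0.356,0.274,0.447,0],[255,-0.356,0.274,0.447,0],[255,-0.356,0.274,0.447,0],[255,-0.356,0.274,0.447,0],[255,-0.356,0.274,0.447,0]]]'; python3 -m jog '[[[255,0,0,0,0],[255,0,0,0,0]]]'; python3 -c "
from h import *
s,M=st()
o=M.T@(np.array([567.3,262.8,0])-s['ee_pos']); print('blank off',o[:2])
J=np.array([-.982,-.188,0]); tgt=np.array([552.7,61.7,183])-o[0]*J
print(M.T@(tgt-s['ee_pos'])/150)"
```

```text
time: 9.1
ee_pos: [569.1, 258.0, 116.3]
eef_rot: [-0.294, 3.127, 0.0]
wrist_force: [-0.8, -1.2, 3.4]
grip_width: 34.8
time: 9.3
ee_pos: [569.1, 258.0, 116.3]
eef_rot: [-0.294, 3.127, -0.0]
wrist_force: [-1.0, -1.2, 5.8]
grip_width: 34.2
t 9.3 tcp [569.1 258.  116.3] x [-0.982 -0.187 -0.001] y [-0.187  0.982 -0.   ] z [ 0.001  0.    -1.   ] F [-1.  -1.2  5.8] w 34.22163894848945
blank off [0.95592876 5.03466646]
[ 0.34492612 -1.26549533 -0.44504316]
```

```bash
python3 -m jog '[[[255,0,0,-0.25,0],[255,0,0,-0.445,0],[255,0.1,-0.3,-0.445,0],[255,0.2,-0.6,-0.445,0],[255,0.345,-0.9,-0.445,0],[255,0.345,-0.95,-0.445,0],[255,0.345,-0.95,-0.445,0]]]'; python3 -m jog '[[[255,0,-0.2,0,0],[255,0,-0.315,0,0],[255,0,-0.315,0,0],[255,0,-0.315,0,0],[255,0,-0.315,0,0]]]'; python3 -m jog '[[[255,0,0,0,0]]]' ;python3 -c "
from h import *
s,M=st(); print(M.T@(np.array([553.6,61.6,131.5])-s['ee_pos'])/150)"
```

```text
time: 10.0
ee_pos: [544.8, 107.3, 182.7]
eef_rot: [-0.291, 3.128, 0.0]
wrist_force: [0.2, 0.8, -0.7]
grip_width: 34.4
time: 10.5
ee_pos: [553.4, 63.3, 182.4]
eef_rot: [0.296, -3.127, -0.0]
wrist_force: [-0.5, -0.4, -0.1]
grip_width: 34.3
time: 10.6
ee_pos: [553.4, 63.0, 182.5]
eef_rot: [0.296, -3.128, -0.0]
wrist_force: [-0.2, 0.8, -0.0]
grip_width: 34.4
t 10.6 tcp [553.4  63.  182.5] x [-0.982 -0.188  0.   ] y [-0.188  0.982  0.   ] z [-0.  0. -1.] F [-0.2  0.8 -0. ] w 34.41079245545782
[ 3.13190475e-04 -9.61879225e-03  3.39684769e-01]
```

```bash
python3 -m jog '[[[255,0,-0.01,0.16,0],[255,0,-0.01,0.22,0],[255,0,-0.01,0.26,0],[255,0,-0.01,0.3,0],[255,0,-0.01,0.33,0],[255,0,-0.01,0.34,0],[255,0,-0.01,0.34,0]]]'; python3 -c "
from h import *
st()"
```

```text
time: 11.3
ee_pos: [553.8, 60.5, 131.6]
eef_rot: [-0.294, 3.128, 0.0]
wrist_force: [-0.8, 0.8, 0.3]
grip_width: 34.5
t 11.3 tcp [553.8  60.5 131.6] x [-0.982 -0.187 -0.   ] y [-0.187  0.982 -0.   ] z [ 0.  0. -1.] F [-0.8  0.8  0.3] w 34.494612789694436
```

```bash
python3 -m jog '[[[106,0,0,0,0],[106,0,0,0,0],[106,0,0,0,0],[106,0,0,-0.2,0],[92,0,0,-0.34,0],[92,0.13,0.3,-0.34,0],[92,0.3,0.6,-0.34,0],[92,0.45,0.9,-0.34,0],[92,0.45,0.9,-0.34,0],[92,0.45,0.9,-0.34,0]]]'; python3 -m jog '[[[92,0.12,0.3,0,0],[92,0.235,0.55,0,0],[92,0.235,0.55,0,0],[92,0.235,0.55,0.05,0],[92,0.235,0.55,0.05,0]]]'; python3 -c "
from h import *
s,M=st(); print(M.T@(np.array([411.9,256.1,115.5])-s['ee_pos'])/150)"
```

```text
time: 12.3
ee_pos: [462.0, 181.2, 182.9]
eef_rot: [-0.298, 3.127, 0.0]
wrist_force: [0.8, 0.7, 0.6]
grip_width: 60.4
time: 12.8
ee_pos: [412.9, 253.8, 173.9]
eef_rot: [0.292, -3.127, 0.001]
wrist_force: [-0.4, 0.7, 0.9]
grip_width: 60.0
t 12.8 tcp [412.9 253.8 173.9] x [-0.983 -0.185  0.001] y [-0.185  0.983 -0.001] z [-0.001 -0.001 -1.   ] F [-0.4  0.7  0.9] w 60.04487771471818
[0.00306989 0.01643429 0.38961715]
```

```bash
python3 -m jog '[[[92,0,0,0.2,0],[92,0,0,0.35,0],[92,0,0,0.387,0],[92,0,0,0.387,0],[255,0,0,0.387,0],[255,0,0,0.387,0],[255,0,0,0.387,0],[255,0,0,0.387,0],[255,0,0,0.387,0],[255,0,0,0.387,0]]]'; python3 -c "
from h import *
s,M=st()
o=M.T@(np.array([411.9,256.1,0])-s['ee_pos']); print('blank off',o[:2])
J=np.array([-.982,-.188,0]); tgt=np.array([552.7,61.7,188])-o[0]*J
print(tgt,M.T@(tgt-s['ee_pos'])/150)"
```

```text
time: 13.8
ee_pos: [412.5, 255.2, 117.6]
eef_rot: [-0.294, 3.127, 0.001]
wrist_force: [-0.7, -0.1, 5.7]
grip_width: 33.7
t 13.8 tcp [412.5 255.2 117.6] x [-0.982 -0.187 -0.001] y [-0.187  0.982  0.   ] z [ 0.001  0.001 -1.   ] F [-0.7 -0.1  5.7] w 33.728188885316655
blank off [0.52777217 0.9858564 ]
[553.21827227  61.79922117 188.        ] [-0.68173851 -1.44145522 -0.46918438]
```

```bash
python3 -m jog '[[[255,0,0,-0.25,0],[255,0,0,-0.47,0],[255,-0.2,-0.3,-0.47,0],[255,-0.4,-0.6,-0.47,0],[255,-0.6,-0.9,-0.47,0],[255,-0.68,-0.95,-0.47,0],[255,-0.68,-0.95,-0.47,0]]]'; python3 -m jog '[[[255,0,-0.3,0,0],[255,0,-0.49,0,0],[255,0,-0.49,0,0],[255,0,-0.49,0,0],[255,0,-0.49,0,0],[255,0,-0.49,0,0]]]'; python3 -c "
from h import *
s,M=st(); print(M.T@(np.array([553.2,60.8,138.6])-s['ee_pos'])/150)
g=eyes.grab_frame('side'); save(g,'h.png',(280,150,380,225),6)"
```

```text
time: 14.5
ee_pos: [540.8, 131.9, 187.2]
eef_rot: [-0.289, 3.128, -0.0]
wrist_force: [0.9, 0.1, 0.2]
grip_width: 34.0
time: 15.1
ee_pos: [552.4, 63.0, 187.5]
eef_rot: [0.297, -3.128, -0.0]
wrist_force: [-0.7, -0.1, -0.7]
grip_width: 33.7
t 15.1 tcp [552.4  63.  187.5] x [-0.982 -0.188  0.   ] y [-0.188  0.982  0.   ] z [-0.  0. -1.] F [-0.7 -0.1 -0.7] w 33.69544815295907
[-0.00227698 -0.01523656  0.32593748]
```

View pics/h.png

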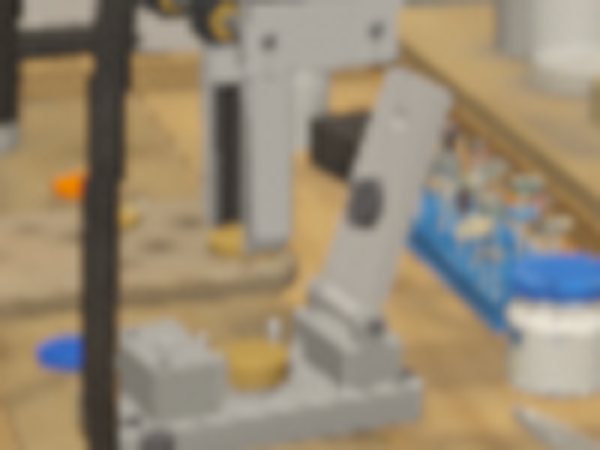

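```bash
python3 -m jog '[[[255,-0.002,-0.01,0.15,0],[255,-0.002,-0.01,0.21,0],[255,-0.002,-0.01,0.25,0],[255,-0.002,-0.01,0.29,0],[255,-0.002,-0.01,0.315,0],[255,-0.002,-0.01,0.325,0],[255,-0.002,-0.01,0.325,0]]]'; python3 -c "
from h import *
st()"
```

```text
time: 15.85
ee_pos: [553.3, 60.4, 138.8]
eef_rot: [-0.294, 3.128, 0.0]
wrist_force: [-0.8, -0.2, -0.8]
grip_width: 33.4
t 15.85 tcp [553.3  60.4 138.8] x [-0.982 -0.187 -0.   ] y [-0.187  0.982  0.   ] z [ 0.  0. -1.] F [-0.8 -0.2 -0.8] w 33.43134692102759
```

```bash
python3 -m jog '[[[106,0,0,0,0],[106,0,0,0,0],[106,0,0,0,0],[106,0,0,-0.15,0],[106,0,0,-0.45,0],[160,0,0,-0.75,0],[255,0,0,-0.94,0],[255,0,0,-0.94,0],[255,0,0,-0.94,0]]]'; python3 - <<'E'
from jig import *
s,M=st(); p=(552.7,61.7,.188)
g=eyes.grab_frame("side")
b=g["pixels"].astype(int); m=((b[:,:,0]-b[:,:,2])>70).astype(np.uint8)
m[:,:310]=0;m[:,335:]=0;m[:195]=0;m[225:]=0
n,l,S,c=cv2.connectedComponentsWithStats(m)
print([(S[i].tolist(),np.round(c[i],1)) for i in range(1,n) if S[i,4]>8])
for x in(-18,18): print(w2pix(g,T(p,x,0,33)))
print("top back/front",w2pix(g,T(p,0,18,42)),w2pix(g,T(p,0,-18,42)),w2pix(g,T(p,0,-18,24)))
f=eyes.grab_frame("top")
for q in((314,134),): print("bottle",pix2w(f,q,60))
print("nose",[(r["score"],np.round(r["uv"],1)) for r in eyes.spot_point("leaf_nose","side")][:2])
for th in(1.75,1.9,2.05): print(th,w2pix(g,T(p,50-112*np.cos(th),0,50+112*np.sin(th))))
save(g,"i.png",(280,150,380,225),6)
t=np.array(T(p,108,0,0)); t[2]=279; print(M.T@(t-s["ee_pos"])/150)
E
```

```text
time: 16.75
ee_pos: [553.2, 60.4, 279.7]
eef_rot: [-0.294, 3.127, -0.0]
wrist_force: [0.0, -0.5, 0.0]
grip_width: 26.3
t 16.75 tcp [553.2  60.4 279.7] x [-0.982 -0.187 -0.001] y [-0.187  0.982 -0.   ] z [ 0.001  0.    -1.   ] F [ 0.  -0.5  0. ] w 26.28950778826803
[([325, 195, 7, 7, 21], array([328.3, 198.3])), ([315, 204, 13, 11, 97], array([321.7, 208.4]))]
[315.615993   210.82936526]
[327.51160517 208.83026416]
top back/front [318.99082002 204.71446222] [324.223518   208.92918207] [324.27102402 215.05643564]
bottle [706.96752359  78.29449093  60.        ]
nose [(0.88, array([349.1, 162.4]))]
1.75 [344.67360033 162.37866667]
1.9 [349.95462091 163.22411385]
2.05 [354.88644266 164.92805353]
[-0.71841362  0.00932718  0.00511221]
```

```bash
python3 -m jog '[[[255,-0.3,0,0,0],[255,-0.6,0.01,0,0],[255,-0.72,0.01,0,0],[255,-0.72,0.01,0,0],[255,-0.72,0.01,0.15,0],[255,-0.72,0.01,0.318,0],[255,-0.72,0.01,0.318,0],[255,-0.72,0.01,0.318,0]]]'; python3 -c "
from jig import *
s,M=st(); p=(552.7,61.7,.188)
r=80
for d in(90,75,60,45,30,20,10,4,2):
    th=np.radians(d);X=np.array(T(p,58-r*np.cos(th)+4*np.sin(th),0,97.2+50+r*np.sin(th)+4*np.cos(th))); print(d,np.round(M.T@(X-s['ee_pos'])/150,3))"
```

```text
time: 17.7
ee_pos: [658.7, 81.9, 232.2]
eef_rot: [0.294, -3.127, 0.0]
wrist_force: [-0.3, 0.6, 0.4]
grip_width: 0.5
t 17.7 tcp [658.7  81.9 232.2] x [-0.982 -0.187  0.001] y [-0.187  0.982  0.   ] z [-0.001 -0.    -1.   ] F [-0.3  0.6  0.4] w 0.5099200764697354
90 [ 0.306 -0.001  0.034]
75 [ 0.445 -0.001  0.045]
60 [ 0.576 -0.001  0.092]
45 [ 0.691 -0.001  0.172]
30 [ 0.781 -0.001  0.278]
20 [ 0.825 -0.001  0.36 ]
10 [ 0.853 -0.001  0.449]
4 [ 0.863 -0.001  0.504]
2 [ 0.865 -0.001  0.522]
```

```bash
python3 -m jog '[[[255,0.1,0,0.02,0],[255,0.2,0,0.03,0],[255,0.31,0,0.03,0],[255,0.38,0,0.035,0],[255,0.445,0,0.04,0],[255,0.51,0,0.06,0],[255,0.576,0,0.09,0],[255,0.64,0,0.13,0],[255,0.69,0,0.17,0],[255,0.69,0,0.17,0]]]'; python3 -c "
from jig import *
s,M=st()
g=eyes.grab_frame('side'); save(g,'j.png',(280,130,380,230),5)
print([(r['score'],np.round(r['uv'],1)) for r in eyes.spot_point('leaf_nose','side')][:2])
for th in(1.57,1.2,.9,.785,.6,.4,.1,.045): print(th,w2pix(g,T((552.7,61.7,.188),50-112*np.cos(th),0,50+112*np.sin(th))))"
```

```text
time: 18.7
ee_pos: [556.9, 62.6, 206.9]
eef_rot: [-0.294, 3.128, -0.0]
wrist_force: [-0.1, 0.3, 0.3]
grip_width: 0.2
t 18.7 tcp [556.9  62.6 206.9] x [-0.982 -0.186 -0.   ] y [-0.186  0.982 -0.   ] z [ 0. -0. -1.] F [-0.1  0.3  0.3] w 0.20127884950953975
[(0.52, array([309.4, 178.3])), (0.49, array([323., 213.]))]
1.57 [338.04753629 162.54968241]
1.2 [324.39186575 166.99016097]
0.9 [314.47248368 174.30318108]
0.785 [311.19202411 177.841582  ]
0.6 [306.7112457  184.19961287]
0.4 [303.14404028 191.73692205]
0.1 [300.58305822 203.5812317 ]
0.045 [300.49214237 205.74134227]
```

```bash
python3 -m jog '[[[255,0.05,0,0.055,0],[255,0.09,0,0.108,0],[255,0.115,0,0.15,0],[255,0.135,0,0.19,0],[255,0.15,0,0.235,0],[255,0.163,0,0.279,0],[255,0.168,0,0.305,0],[255,0.172,0,0.32,0],[255,0.172,0,0.332,0],[255,0.172,0,0.332,0]]]'; python3 -c "
from jig import *
s,M=st()
g=eyes.grab_frame('side'); save(g,'k.png',(280,130,380,230),5)
print([(r['score'],np.round(r['uv'],1)) for r in eyes.spot_point('leaf_nose','side')][:2])"
```

```text
time: 19.8
ee_pos: [532.1, 57.9, 156.6]
eef_rot: [0.295, -3.128, 0.0]
wrist_force: [0.4, 0.4, 0.2]
grip_width: 0.6
t 19.8 tcp [532.1  57.9 156.6] x [-0.982 -0.187  0.   ] y [-0.187  0.982 -0.   ] z [-0. -0. -1.] F [0.4 0.4 0.2] w 0.5812876412979111
[(0.7, array([299.8, 202.7])), (0.49, array([408. , 285.9]))]
```

```bash
python3 -m jog '[[[255,0,0,-0.3,0],[200,0,0.1,-0.5,0],[180,0,0.2,-0.5,0],[180,0,0.2,-0.5,0]]]'; python3 - <<'E'
from jig import *
from scipy.optimize import least_squares
s,M=st()
f=eyes.grab_frame("top");g=eyes.grab_frame("side")
im=f["pixels"]; 
a=cv2.resize(im[205:255,355:395],None,fx=11,fy=11,interpolation=cv2.INTER_CUBIC)
b=cv2.resize(g["pixels"][215:265,270:325],None,fx=7,fy=7,interpolation=cv2.INTER_CUBIC)
b=cv2.copyMakeBorder(b,0,a.shape[0]-b.shape[0],0,0,0)
cv2.imwrite("pics/l.png",np.hstack([a,b])[:,:,::-1])
for n in("pin","stub","pin_block"):
  for c in("top","side"): print(n,c,[(round(r["score"],2),np.round(r["uv"],1).tolist()) for r in eyes.spot_point(n,c)[:2]])
b=im.astype(int); m=((b[:,:,0]-b[:,:,2]>20)&(b[:,:,0]<110)).astype(np.uint8); m[:205]=0;m[255:]=0;m[:,:360]=0;m[:,395:]=0
m=cv2.morphologyEx(m,cv2.MORPH_CLOSE,np.ones((7,7),np.uint8))
n,l,S,c=cv2.connectedComponentsWithStats(m); i=1+np.argmax(S[1:,4]); ys,xs=np.nonzero(l==i)
print(S[i],cv2.minAreaRect(np.c_[xs,ys].astype(np.float32)))
E
```

```text
time: 20.3
ee_pos: [526.2, 88.6, 231.9]
eef_rot: [-0.297, 3.127, 0.0]
wrist_force: [-0.3, -0.3, 0.1]
grip_width: 20.8
t 20.3 tcp [526.2  88.6 231.9] x [-0.982 -0.188 -0.001] y [-0.188  0.982  0.   ] z [ 0.001  0.    -1.   ] F [-0.3 -0.3  0.1] w 20.847856008110814
pin top [(0.55, [373.2, 221.5])]
pin side [(0.55, [304.7, 245.5])]
stub top [(0.4, [373.1, 237.1])]
stub side [(0.39, [288.4, 244.5]), (0.21, [323.1, 208.3])]
pin_block top [(0.75, [373.7, 230.2])]
pin_block side [(0.96, [298.9, 247.2])]
[366 207  20  41 609] ((375.0999755859375, 226.8000030517578), (39.9938850402832, 18.30510711669922), 86.8201675415039)
```

View pics/l.png

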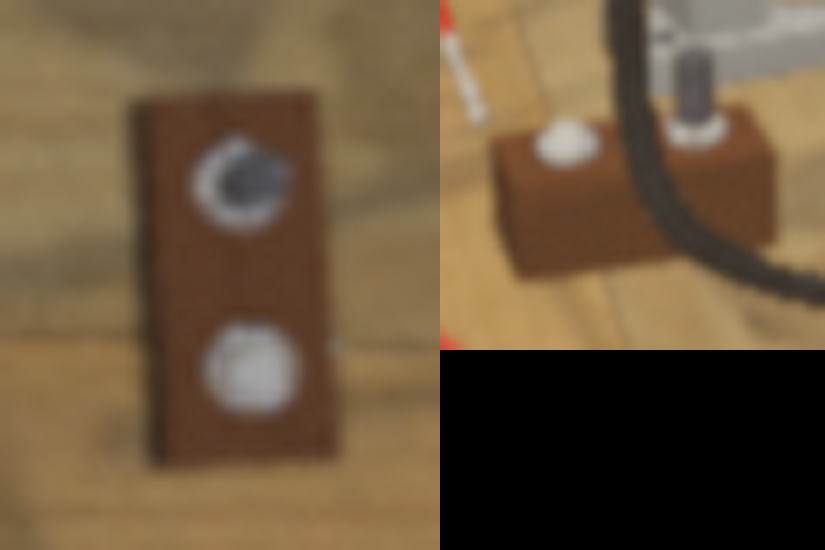

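```bash
python3 - <<'E'
from jig import *
C=np.load("cal.npz"); f,g=[{k:C[c+k] for k in("mtx","R","t")} for c in"ts"]
u=(376.4,221.1);us=(306.1,232.8)
print("pin top z40",pix2w(f,u,40),"tri",tri([f,g],[u,us]),"side",pix2w(g,us,40))
k=(354.5+258/11,204.5+178/11);print("knob z58",pix2w(f,k,58))
q=(354.5+251/11,204.5+370/11);print("stub z40",pix2w(f,q,40))
for q in((397,198),(410,212),(425,227),(440,236),(470,242),(520,242)):
    print(q,[(z,np.round(pix2w(f,q,z)[:2]).tolist(),np.round(w2pix(g,pix2w(f,q,z))).tolist()) for z in(0,40,80,150,250)])
E
```

```text
pin top z40 [481.64320921 -92.75576524  40.        ] tri [480.76841829 -92.57102741  40.3483593 ] side [480.02559236 -91.86652194  40.        ]
knob z58 [481.68429141 -93.88457385  58.        ]
stub z40 [437.09042072 -95.51953005  40.        ]
(397, 198) [(0, [550.0, -156.0], [342.0, 257.0]), (40, [545.0, -147.0], [339.0, 240.0]), (80, [540.0, -139.0], [336.0, 222.0]), (150, [531.0, -124.0], [330.0, 191.0]), (250, [518.0, -102.0], [322.0, 145.0])]
(410, 212) [(0, [512.0, -191.0], [329.0, 267.0]), (40, [508.0, -182.0], [327.0, 248.0]), (80, [505.0, -172.0], [324.0, 230.0]), (150, [498.0, -155.0], [319.0, 197.0]), (250, [489.0, -130.0], [312.0, 148.0])]
(425, 227) [(0, [472.0, -232.0], [315.0, 279.0]), (40, [470.0, -221.0], [313.0, 259.0]), (80, [468.0, -210.0], [310.0, 239.0]), (150, [464.0, -190.0], [306.0, 204.0]), (250, [459.0, -162.0], [300.0, 152.0])]
(440, 236) [(0, [449.0, -273.0], [308.0, 291.0]), (40, [447.0, -260.0], [306.0, 270.0]), (80, [446.0, -247.0], [303.0, 249.0]), (150, [444.0, -225.0], [299.0, 211.0]), (250, [441.0, -193.0], [293.0, 156.0])]
(470, 242) [(0, [435.0, -355.0], [309.0, 318.0]), (40, [434.0, -339.0], [306.0, 293.0]), (80, [433.0, -323.0], [304.0, 269.0]), (150, [432.0, -295.0], [299.0, 226.0]), (250, [430.0, -256.0], [293.0, 165.0])]
(520, 242) [(0, [439.0, -491.0], [330.0, 377.0]), (40, [438.0, -470.0], [326.0, 344.0]), (80, [437.0, -450.0], [322.0, 312.0]), (150, [435.0, -413.0], [315.0, 257.0]), (250, [433.0, -361.0], [305.0, 182.0])]
```

```bash
python3 -m jog '[[[160,0.15,-0.3,0,0],[160,0.3,-0.6,0,0],[160,0.45,-0.9,0,0],[160,0.52,-0.95,0,0],[160,0.52,-0.95,0,0]]]'; python3 -m jog '[[[160,0,-0.182,0.15,0],[160,0,-0.182,0.3,0],[160,0,-0.182,0.3,0],[160,0,-0.182,0.3,0],[160,0,-0.182,0.3,0]]]'; python3 -c "
from h import *
s,M=st(); print(M.T@(np.array([481.4,-92.9,41.5+97.2])-s['ee_pos'])/150)"
```

```text
time: 21.2
ee_pos: [475.7, -68.5, 231.7]
eef_rot: [0.29, -3.128, -0.0]
wrist_force: [-0.5, 0.7, -0.2]
grip_width: 34.8
time: 21.7
ee_pos: [482.1, -93.2, 187.8]
eef_rot: [-0.296, 3.126, -0.001]
wrist_force: [-0.4, -1.1, -0.2]
grip_width: 35.4
t 21.7 tcp [482.1 -93.2 187.8] x [-0.982 -0.188 -0.001] y [-0.188  0.982 -0.001] z [ 0.001 -0.    -1.   ] F [-0.4 -1.1 -0.2] w 35.376794768316806
[0.00468398 0.00336824 0.32727168]
```

```bash
python3 -m jog '[[[160,0.004,0.002,0.15,0],[160,0.004,0.002,0.27,0],[160,0.004,0.002,0.31,0],[160,0.004,0.002,0.322,0],[160,0.004,0.002,0.322,0]]]' 45; python3 -c "
from h import *
st()"; python3 -m jog '[[[255,0,0,0,0],[255,0,0,0,0],[255,0,0,0,0],[255,0,0,0,0],[255,0,0,0,0]]]' 45; python3 -c "
from h import *
st()"
```

```text
time: 22.2
ee_pos: [481.3, -93.7, 139.2]
eef_rot: [-0.295, 3.127, -0.0]
wrist_force: [0.2, -0.5, -0.3]
grip_width: 35.1
t 22.2 tcp [481.3 -93.7 139.2] x [-0.982 -0.187 -0.001] y [-0.187  0.982 -0.   ] z [ 0.001 -0.    -1.   ] F [ 0.2 -0.5 -0.3] w 35.06345380515554
time: 22.7
ee_pos: [481.0, -93.4, 138.9]
eef_rot: [-0.294, 3.127, 0.001]
wrist_force: [-1.1, 4.8, 5.0]
grip_width: 12.7
t 22.7 tcp [481.  -93.4 138.9] x [-0.982 -0.187 -0.   ] y [-0.187  0.982  0.001] z [ 0.     0.001 -1.   ] F [-1.1  4.8  5. ] w 12.712514579476219
```

```bash
python3 -m jog '[[[255,0,0,-0.08,0],[255,0,0,-0.2,0],[255,0,0,-0.35,0],[255,0,0,-0.5,0],[255,0,0,-0.5,0],[255,0,0,-0.5,0]]]'; python3 - <<'E'
from jig import *
s,M=st()
f=eyes.grab_frame("top");g=eyes.grab_frame("side"); p=(552.7,61.7,.188); 
for n in("base_hole","leaf_nose"):
  print(n,[(round(r["score"],2),np.round(r["uv"],1).tolist()) for r in eyes.spot_point(n,"top")[:2]])
h=T(p,-42,0,58); print(h,w2pix(f,h),w2pix(g,h))
s_=9
a=panel(f,p,(300,165,340,228),s_,False); b=panel(g,p,(270,190,340,250),6,False)
b=cv2.copyMakeBorder(b,0,a.shape[0]-b.shape[0],0,0,0)
cv2.imwrite("pics/m.png",np.hstack([a,b]))
E
```

```text
time: 23.3
ee_pos: [480.8, -93.9, 213.6]
eef_rot: [-0.294, 3.127, -0.001]
wrist_force: [-0.1, 0.2, -0.8]
grip_width: 13.2
t 23.3 tcp [480.8 -93.9 213.6] x [-0.982 -0.186 -0.001] y [-0.186  0.982 -0.   ] z [ 0.001 -0.    -1.   ] F [-0.1  0.2 -0.8] w 13.1567835334133
base_hole [(0.65, [320.9, 208.1])]
leaf_nose [(0.7, [323.8, 215.8])]
(np.float64(511.440040476801), np.float64(53.85043057588649), 58) [321.25616567 207.59839337] [307.32265764 203.61840114]
```

View pics/m.png

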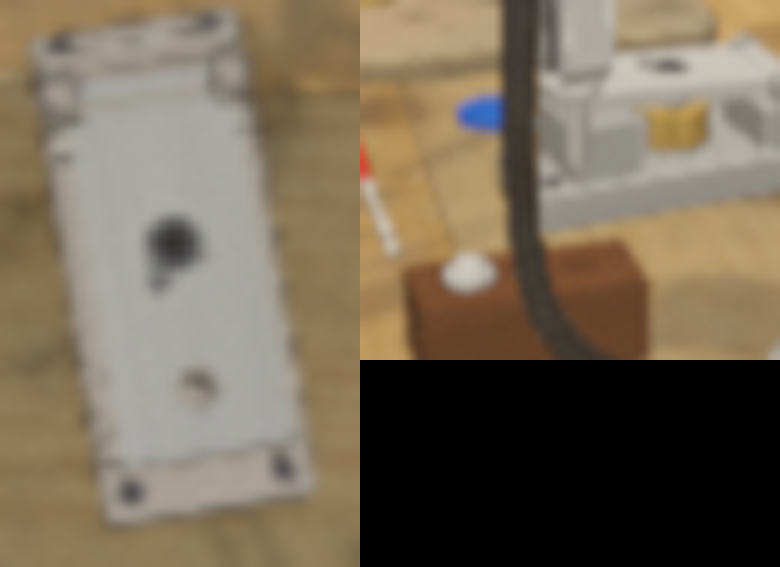

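```bash
python3 -m jog '[[[255,-0.12,0.3,0,0],[255,-0.25,0.6,0,0],[255,-0.35,0.85,0,0],[255,-0.381,0.927,0,0],[255,-0.381,0.927,0,0],[255,-0.381,0.927,0,0],[255,-0.381,0.927,0,0],[255,-0.381,0.927,0,0]]]'; python3 - <<'E'
from h import *
s,M=st(); print(M.T@(np.array([511.0,53.4,196])-s['ee_pos']))
g=eyes.grab_frame("side"); save(g,"n.png",(280,170,345,235),9)
# projected current pin foot / hole
print((w2pix(g,np.array(s["ee_pos"])+M@np.array([-.49,.4,134.9]))-(280,170)+.5)*9,(w2pix(g,(511.4,53.85,58))-(280,170)+.5)*9)
E
```

```text
time: 24.3
ee_pos: [511.0, 52.4, 213.4]
eef_rot: [0.292, -3.128, 0.0]
wrist_force: [0.8, 0.4, -0.9]
grip_width: 13.1
t 24.3 tcp [511.   52.4 213.4] x [-0.983 -0.185  0.   ] y [-0.185  0.983 -0.   ] z [-0. -0. -1.] F [ 0.8  0.4 -0.9] w 13.053069484050155
[-0.18407284  1.00145599 17.36245646]
[249.36795875 244.07439851] [250.27369734 307.07758691]
```

View pics/n.png

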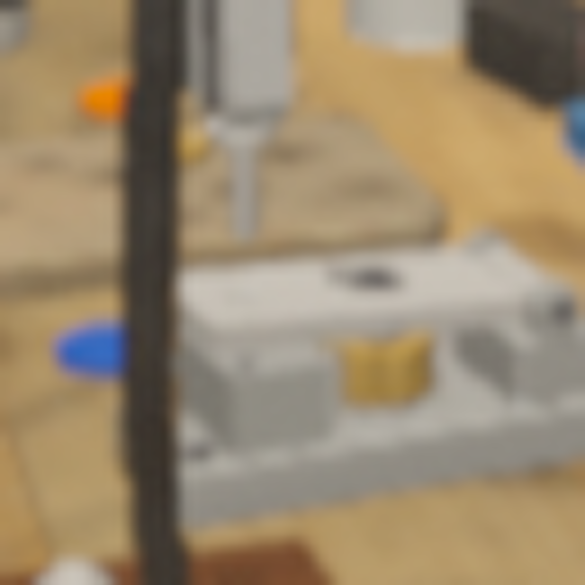

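```bash
python3 - <<'E'
from h import *
a=np.mean([eyes.grab_frame("side")["pixels"].astype(float) for _ in range(4)],0).mean(2)
np.set_printoptions(linewidth=200)
print("cols 300-316 rows 198-208");print(a[198:209,300:317].round().astype(int))
print("pin rows 188-197");print(a[186:199,300:317].round().astype(int))
E
```

```text
cols 300-316 rows 198-208
[[111 123 124 124 124 123 125 127 130 130 130 135 138 143 146 146 146]
 [122 138 144 146 147 148 154 158 165 169 169 171 173 176 178 176 167]
 [153 172 176 177 177 178 182 185 189 190 190 191 191 192 192 188 170]
 [171 189 191 191 190 190 192 193 194 193 193 193 192 193 193 190 178]
 [171 190 192 191 190 187 188 190 191 191 191 192 192 192 192 192 190]
 [159 183 190 190 190 187 186 187 189 190 191 191 192 191 191 191 191]
 [141 169 183 189 190 189 189 188 188 189 189 189 189 188 188 186 185]
 [131 153 168 180 185 185 184 182 181 181 180 179 178 176 175 173 171]
 [133 146 152 163 170 172 170 168 167 167 167 165 163 162 160 159 159]
 [130 144 147 152 157 159 160 159 159 159 159 159 159 158 158 153 153]
 [120 134 145 153 158 160 159 158 159 162 162 163 164 164 162 153 151]]
pin rows 188-197
[[122 136 132 132 144 152 159 158 144 131 124 124 126 131 136 141 145]
 [111 124 126 137 146 148 154 152 139 129 124 121 124 130 136 142 147]
 [112 130 137 145 149 150 154 152 140 137 137 136 138 141 145 147 148]
 [121 141 146 146 144 146 153 152 142 141 145 147 147 149 149 149 148]
 [128 146 146 140 134 137 150 150 138 139 145 148 149 150 149 147 144]
 [131 146 145 138 131 134 149 150 138 139 146 148 149 148 146 144 141]
 [127 142 143 142 140 141 151 150 141 144 149 150 150 148 146 143 143]
 [120 135 140 144 146 146 153 150 141 146 151 152 150 150 148 147 147]
 [118 135 141 146 148 147 152 149 141 145 151 152 152 151 151 152 152]
 [127 145 149 151 150 146 151 149 141 144 147 148 148 149 151 153 154]
 [130 147 150 150 149 146 147 145 140 139 138 137 135 135 137 139 142]
 [121 136 136 136 135 134 133 131 129 127 124 123 122 123 124 125 127]
 [111 123 124 124 124 123 125 127 130 130 130 135 138 143 146 146 146]]
```

```bash
python3 -m jog '[[[255,0.002,0.007,0.06,0],[255,0.002,0.007,0.1,0],[255,0.002,0.007,0.12,0],[255,0.002,0.007,0.12,0]]]'; python3 -c "
from h import *
s,M=st(); print(M.T@(np.array([510.8,53.3,190])-s['ee_pos']))"
```

```text
time: 24.95
ee_pos: [510.4, 54.5, 194.7]
eef_rot: [0.295, -3.127, -0.0]
wrist_force: [0.4, 0.2, 0.6]
grip_width: 13.0
t 24.95 tcp [510.4  54.5 194.7] x [-0.982 -0.187  0.001] y [-0.187  0.982  0.   ] z [-0.001 -0.    -1.   ] F [0.4 0.2 0.6] w 13.026019783310122
[-0.18008179 -1.2466056   4.70865163]
```

```bash
python3 -m jog '[[[255,0,-0.006,0,0],[255,0,-0.006,0.01,0],[255,0,-0.006,0.02,0],[255,0,-0.006,0.03,0],[255,0,-0.006,0.04,0],[255,0,-0.006,0.04,0]]]'; python3 -c "
from h import *
s,M=st(); print(M.T@(np.array([510.8,53.3,190])-s['ee_pos']))"
```

```text
time: 25.55
ee_pos: [510.7, 53.6, 189.2]
eef_rot: [0.294, -3.128, -0.0]
wrist_force: [0.1, -0.9, -0.3]
grip_width: 13.3
t 25.55 tcp [510.7  53.6 189.2] x [-0.982 -0.187  0.   ] y [-0.187  0.982  0.   ] z [-0.  0. -1.] F [ 0.1 -0.9 -0.3] w 13.269087726327605
[-0.02923907 -0.30576215 -0.8017666 ]
```

```bash
python3 -m jog '[[[255,0,0,0.015,0],[255,0,0,0.03,0],[255,0,0,0.04,0],[255,0,0,0.05,0],[255,0,0,0.05,0]]]'; python3 -c "
from h import *
st()"
```

```text
time: 26.05
ee_pos: [510.7, 53.6, 181.7]
eef_rot: [0.294, -3.127, -0.0]
wrist_force: [0.2, -0.3, -0.7]
grip_width: 13.2
t 26.05 tcp [510.7  53.6 181.7] x [-0.982 -0.187  0.   ] y [-0.187  0.982  0.   ] z [-0.  0. -1.] F [ 0.2 -0.3 -0.7] w 13.189256039318103
```

```bash
python3 -m jog '[[[255,0,0,0.015,0],[255,0,0,0.03,0],[255,0,0,0.045,0],[255,0,0,0.06,0],[255,0,0,0.07,0],[255,0,0,0.07,0]]]'; python3 -c "
from h import *
st()"
```

```text
time: 26.65
ee_pos: [510.7, 53.6, 171.2]
eef_rot: [0.294, -3.128, -0.0]
wrist_force: [0.7, 0.2, -0.8]
grip_width: 12.9
t 26.65 tcp [510.7  53.6 171.2] x [-0.982 -0.187  0.   ] y [-0.187  0.982  0.   ] z [-0.  0. -1.] F [ 0.7  0.2 -0.8] w 12.940832531223734
```

```bash
python3 -m jog '[[[255,0,0,0.02,0],[255,0,0,0.04,0],[255,0,0,0.055,0],[255,0,0,0.07,0],[255,0,0,0.08,0],[255,0,0,0.085,0],[255,0,0,0.085,0]]]' 60; python3 -c "
from h import *
st()"
```

```text
time: 27.35
ee_pos: [510.7, 53.6, 158.7]
eef_rot: [0.294, -3.128, -0.0]
wrist_force: [-2.0, 0.2, 3.3]
grip_width: 12.8
t 27.35 tcp [510.7  53.6 158.7] x [-0.982 -0.187  0.   ] y [-0.187  0.982  0.   ] z [-0. -0. -1.] F [-2.   0.2  3.3] w 12.830748380611027
```

```bash
python3 -m jog '[[[255,0,0,0.005,0],[255,0,0,0.01,0],[255,0,0,0.013,0],[255,0,0,0.013,0],[255,0,0,0.013,0]]]' 60; python3 -c "
from h import *
st()"
```

```text
time: 27.85
ee_pos: [510.7, 53.5, 157.0]
eef_rot: [0.294, -3.128, 0.0]
wrist_force: [-4.3, -0.4, 7.6]
grip_width: 12.5
t 27.85 tcp [510.7  53.5 157. ] x [-0.982 -0.187  0.   ] y [-0.187  0.982 -0.   ] z [-0. -0. -1.] F [-4.3 -0.4  7.6] w 12.526236585279362
```

```bash
python3 -m jog '[[[255,0,0,0.004,0],[255,0,0,0.007,0],[255,0,0,0.01,0],[255,0,0,0.01,0],[255,0,0,0.01,0]]]' 60; python3 -c "
from h import *
st()"
```

```text
time: 28.35
ee_pos: [510.8, 53.6, 156.6]
eef_rot: [-0.295, 3.127, -0.0]
wrist_force: [-10.6, -0.1, 21.9]
grip_width: 12.8
t 28.35 tcp [510.8  53.6 156.6] x [-0.982 -0.187 -0.   ] y [-0.187  0.982 -0.   ] z [ 0. -0. -1.] F [-10.6  -0.1  21.9] w 12.793223191851055
```

```bash
python3 -m jog '[[[255,0.003,0,0,0],[255,0.005,0,0,0],[255,0.005,0,0,0],[255,0.005,0,0,0],[255,0.005,0,0,0],[255,0.005,0,0,0]]]' 60; python3 - <<'E'
from jig import *
s,M=st(); p=(552.7,61.7,.188)
g=eyes.grab_frame("side"); b=g["pixels"].astype(int); m=((b[:,:,0]-b[:,:,2])>70).astype(np.uint8)
m[:,:314]=0;m[:,332:]=0;m[:202]=0;m[222:]=0
n,l,S,c=cv2.connectedComponentsWithStats(m); print([(S[i].tolist(),np.round(c[i],1)) for i in range(1,n) if S[i,4]>8])
f=eyes.grab_frame("top"); b=f["pixels"].astype(int); m=((b[:,:,0]-b[:,:,2])>80).astype(np.uint8); m[:,:205]=0;m[:,260:]=0;m[:165]=0;m[268:]=0
n,l,S,c=cv2.connectedComponentsWithStats(m); print([np.round(pix2w(f,c[i],22)) for i in range(1,n) if S[i,4]>40])
for n in("stub","charcoal"): print(n,[np.round(r["uv"]).tolist() for r in eyes.boxes_of(n,"top")[:2]])
st()
E
```

```text
time: 28.95
ee_pos: [510.5, 53.5, 156.7]
eef_rot: [-0.294, 3.126, -0.0]
wrist_force: [-5.7, 1.6, 18.5]
grip_width: 12.7
t 28.95 tcp [510.5  53.5 156.7] x [-0.982 -0.187 -0.002] y [-0.187  0.982 -0.   ] z [ 0.002  0.    -1.   ] F [-5.7  1.6 18.5] w 12.709811734720887
[([319, 208, 9, 7, 48], array([322.7, 211.4]))]
[array([531., 328.,  22.]), array([439., 325.,  22.])]
stub [[315.0, 172.0]]
charcoal [[206.0, 258.0]]
t 29.15 tcp [510.5  53.5 156.6] x [-0.982 -0.187 -0.002] y [-0.187  0.982 -0.   ] z [ 0.002  0.    -1.   ] F [-5.6  1.1 18. ] w 12.79848706219863
```

Steady at 18 N downward, pin at the hard stop, and the two spare blanks are in their places. Handing in.

```bash
python3 -c "
from h import *
ticket.close_job(); st()"
```

```text
the job is handed in; nothing more can be done
the job is handed in; nothing more can be done
```

I stacked three brass blanks in the nest, folded the leaf down onto them and pushed the locating pin through the leaf into the base. I handed the job in at about 29 s with the gripper still holding the pin down; no verdict was reported.

**What the last checks showed**
- **Stack:** in the side view before folding, its height and place matched three blanks. After closing, the part that still showed below the leaf was where it should be.
- **Pin and leaf:** the pin met no force until its collar reached the leaf. It then stopped hard at tool height 156.6 mm, where 156.9 mm was expected for fully shut. That puts the foot about 24 mm down, and the push was steady at about 18 N. I worked out that the leaf is shut from this stop, not from a direct angle measurement.
- **Spare blanks:** both lie where they started on the board.

**Checks that failed or disagreed**
- **Side load:** about 6 N of sideways load stayed on the pin, down from 11 N after a small correction.
- **Grip width:** it read 1.2 to 2.6 mm less than the size of the parts held, which I put down to soft pads.
- **Stub pin:** the last network call reported a spot on the jig instead of the stub pin. The stub pin last showed in its hole in the picture taken after the pin was lifted out, and nothing went near it afterwards.
- **Tools:** the charcoal was found in place at the end. I did not check the tweezers, file and draw plate again; the arm stayed well above the tools I had seen, but I never identified the draw plate in the pictures.

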